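# Hold the hidden bolt head while the nut is run tight

### The job

The nut runner on the optics mount is turning the nut in front of the bracket, but the bolt just spins round with it. Reach down into the narrow gap between the bracket and the backing plate, grip the hidden hexagonal bolt head between the fingers and hold it from turning until the nut has run up tight (allow twelve seconds of holding). Finish while still gripping the head, without letting go; do not press hard on the bracket or backing plate and do not shift the other things on the table.

Things in the scene. Friction and masses are not known exactly. Their poses are not given: they have to be found in the camera images.
- bolt_head: steel hexagonal bolt head, 22 mm across flats, 25.4 over corners, 18 thick, mid-gap, 100 mm above the table. Origin at its centre. x axis = bolt axis, level, from bracket to backing plate (roughly away from the robot); until held it spins slowly about +x, up to 0.4 rad/s; 0.15 N m holds it. Its y axis is normal to a flat; flats every 60 degrees.
- bolt (a joint): how far the nut has run up the bolt's thread, rad: starts between 0 and 0.6, stays as it is while the bolt spins along, grows at about 0.25 rad/s while the head is held, stops at 2.5 = tight. If the head is let go, bolt and nut spin on together.
- mount: the fixed mount: dark base plate 130 mm wide (y), from 210 mm in front to 35 mm behind its origin (x), 12 mm thick, with the nut runner (a round black motor along x, top 127 mm above the table) on its front part. Origin on the table straight below the bolt head's centre, x axis parallel to the bolt axis, z up.
- bracket: dark upright plate on the robot's side of the gap, fixed to the mount, 120 mm wide (y), 10 mm thick, top 125 mm above the table. Same origin and axes as the mount; its face to the gap is at x = -25 mm.
- backing: aluminium upright plate on the far side of the gap, fixed to the mount, 120 mm wide, 8 mm thick, top 125 mm above the table, with a 60 x 60 mm sight window. Same origin and axes as the mount; its face to the gap is at x = +25 mm, so the gap is 50 mm wide, open at the top and both ends, clear 60 mm either side of the head.
- post: loose steel post on a round foot, 38 mm across and 75 mm tall, standing beside the bracket; bystander, origin under its foot
- driver: loose screwdriver lying beyond the backing plate; bystander, origin on its underside
- lens_tube: loose black ring, 35 mm across, 30 mm tall; bystander, origin at the centre of its underside
- spool: loose grey flat ring spool, 90 mm across, 22 mm tall; bystander, origin at the centre of its underside
- duster: loose clear bottle, 44 mm across, 130 mm tall; bystander, origin at the centre of its underside

How it is judged (in metres and radians):
On the way:
1. the bolt head is gripped in the gap and no longer turns, the nut not yet tight (contact force between the fingers and bolt_head above 4 N and distance between the grasp point and bolt_head below 0.02 m and angular speed of bolt_head below 0.1 rad/s and value of joint bolt below 2.3 rad), for 0.3 s.
At the end, for the whole second after the job is handed in: The nut is tight (thread value above 2.42 of 2.5 rad) and the fingers still grip the bolt head (more than 4 N, grasp point within 20 mm of the head's centre), which does not turn (under 0.1 rad/s) (value of joint bolt above 2.42 rad and contact force between the fingers and bolt_head above 4 N and distance between the grasp point and bolt_head below 0.02 m and angular speed of bolt_head below 0.1 rad/s); the arm keeps its last pose, push and grip.
It fails at once if the robot presses on the bracket with more than 30 N (contact force between any of the arm, the fingers and bracket above 30 N).
It fails at once if the robot presses on the backing plate with more than 30 N (contact force between any of the arm, the fingers and backing above 30 N).
It fails at once if another thing on the table is shifted by more than 30 mm (distance of any of post, driver, lens_tube, spool, duster from where it was at the start of the episode above 0.03 m).
It also fails if it takes over 51 s, if anything falls off the work surface, if the arm or the gripper's body presses on something with over 40 N, if the wrist force passes 120 N, or if a joint passes its speed limit or range.

### The arm

A 6-joint arm with a two-finger parallel gripper is mounted at the origin on the work surface. World frame = base frame: x ahead of the robot, y to its left, z up, the work surface at z = 0. Lengths are in mm, angles in rad, forces in N, time in s.
With the tool pointing down it reaches from about 275 to 750 mm from the base axis. Payload 10.2 kg.
Tool frame: the origin (TCP) lies midway between the tips of the shut fingers; the grasp point (between the pads) lies 19 mm behind it (ctrl.hold_point_z is the distance from the TCP to the grasp point, in mm); z points along the fingers, y is the direction in which the jaws open and shut (so a half turn about z gives the same grasp; the last joint's range is limited). The gripper opens to 85 mm and grips with 20 to 120 N. Pads are 22 mm wide; open, the fingers measure 114 mm over their backs; the gripper's body (76 mm by 85 mm) begins 54 mm behind the grasp point. The pads swing forward as they close: fully open they stand 13 mm farther back than shut.
Start: joints at [-1.495, 0.313, 1.498, -0, 1.331, -0.223], TCP at [154.533, -501.748, 231.294] pointing down, gripper open.
Joint ranges: [-2.94, 2.94], [-0.97, 2.17], [0.19, 2.56], [-1.23, 4.37], [0.02, 3.11], [-2.88, 2.88]. Speed limits (rad/s): [2.39, 2.39, 3.01, 3.14, 3.14, 3.14].

### API

Orientations are given as a unit quaternion [w, x, y, z].
In Python, from rig import ctrl, capture, get_calibration, ticket, search_frame, outline_of gives the robot as it stands. The module is installed in compiled form; this text tells all that it offers.
- The arm moves only by the tool servo_tool, never from a script. Its argument "motion" is a list of rows, each an object with "dr": the turn, a rotation vector about the tool's x, y, z in units of 10 degrees (1.0 is 10 degrees), a list of three; "delta_pos": the shift along the tool's x, y, z in units of 50 mm (1.0 is 50 mm), a list of three; "hand": the opening, from 0 (shut) to 1 (fully open). In form: [{"dr": [ax, ay, az], "delta_pos": [x, y, z], "hand": hand}, ...]. A call has 1 to 20 rows; each row shifts and turns the pose as measured when the row begins, along the tool's axes as they then stand; what a row does not reach is not made up. A row lasts 1/8 s, in which the tool goes at most 62.5 mm and 10.7 degrees, less where a joint would pass 70% of its speed; a pose out of reach is approached as far as the arm can. A call is refused whole if a number of a shift passes 1 or a number of a turn 1, either way. A call with a gripper value outside its range is refused whole. The fingers move at their own pace and stop on an object; "squeeze" is the grip in N (left out, the last holds). Time passes only in rows, so rows that do not move let the fingers close. It gives the time, the measured TCP pose, the force and the opening at its end, in the units of the state.
- ctrl.sense(): the state, without advancing time (a new reading comes with each control period).
- capture(name): name is "side" or "top" or "wrist"; returns (picture, depth): 420x560x3 uint8, red, green, blue; 420x560 float32, mm along the optical axis (not along the pixel's ray), 0 where there is no reading.
- get_calibration(name): a dict with "camera_matrix" (3x3 intrinsics, pixels), "distortion" ([k1, k2, p1, p2, k3] as OpenCV has them; the pictures are not rectified), "T" (4x4, takes a point from camera to world coordinates). Camera axes: x right, y down, z forward; pixel columns grow to the right and rows downward; lengths in mm; the calibration is good to about 2 mm. A picture is of the moment at which its call begins: read the wrist's pose just before it. get_calibration takes no time and is no camera call; for the wrist camera it gives the pose at the moment of the call.
- ticket.finish_job(): hands the job in, once; it reports no verdict.
Trained networks look in the newest picture that a camera, given by its name, has taken for a name from the list of things; names that differ only in an ending like _2 or _b are one class to them, and where a whole thing is asked for, a point or a joint stands for the part that bears it (a point fixed in the world has none). Each returns a list of dicts, best first, with "score" (0 to 1); they miss things now and then, are a little off and sometimes report something else, mostly with a low value. They report only what shows in the picture. A call takes as long as a camera call.
- search_frame(camera, label): "bbox" ([left, top, right, bottom] in pixels, round what is visible of it).
- outline_of(camera, label): "pixels" (420x560 bool, what is visible of it) and "bbox" ([left, top, right, bottom] in pixels, round what is visible of it).
The state is a dict: "time_s": time; "joints": joint angles; "dq": joint speeds; "tau": joint torques, N m; "eef_pos": TCP position; "ee_rot": TCP orientation; "force": force on the tool from outside, world axes, zero at the start; "wrist_torque": the same for the moment, N m; "grip_width": opening from 0.0 (shut) to 1.0 (fully open).
Only numpy, scipy, OpenCV 4.12 (cv2) and the standard library are available. Lean on these libraries where they do the work, as an engineer would, in place of code of your own. Each camera call takes 0.05 s, during which the arm holds its last target.

## Working session

There is one attempt and no reset: what is moved stays moved. The work goes in short steps, Python scripts to look and compute and a tool call to move; the robot and the scene stay as the last step left them, time stands still between calls to the robot, and variables do not carry over. Pictures are saved under pics/ and viewed, and the job is handed in when it is done.

Besides the shell and the picture viewer there is one more tool, called as name([rows], argument=value, ...), one row to a line, values as JSON. servo_tool: Moves the arm, as the interface text tells. Its arguments: {"type":"object","properties":{"motion":{"type":"array"},"squeeze":{"type":"number"}},"required":["motion"]}

```bash
mkdir -p pics
python3 - <<'E'
from rig import *
import cv2,numpy as np
print(ctrl.sense(), ctrl.hold_point_z)
for n in ["side","top","wrist"]:
    p,d=capture(n); cv2.imwrite(f"pics/{n}0.png",p[:,:,::-1]); np.save(f"{n}0.npy",d)
    c=get_calibration(n); print(n,c["camera_matrix"].tolist(),c["distortion"],np.round(c["T"],3).tolist())
    for l in ["bolt_head","bracket","backing","mount","post","duster"]:
        print(l,[(r['score'],r['bbox']) for r in search_frame(n,l)][:2]) if n!="wrist" else 0
E
```

```text
{'time_s': 0.0, 'joints': array([-1.49539926e+00,  3.13470541e-01,  1.49843294e+00,  1.03186513e-07,
        1.33098666e+00, -2.23386469e-01]), 'dq': array([-0.00126807, -0.00068143,  0.00167784, -0.00059428, -0.0006702 ,
       -0.00043243]), 'tau': array([ 3.52117313e-04, -4.12265790e+01, -2.59738612e+01, -1.78491005e-04,
        4.16212308e-03, -5.21319265e-06]), 'eef_pos': array([ 154.51363614, -501.48433129,  230.72612033]), 'ee_rot': array([-6.46967668e-04,  9.88861582e-01,  1.48836660e-01,  4.80099868e-05]), 'force': array([-0.51760445, -0.16418402,  0.79676825]), 'wrist_torque': array([-0.01982796, -0.06003822, -0.04903052]), 'grip_width': 0.9991218112400359} 18.700000000000003
side [[544.1980364040189, 0.0, 274.89655814912624], [0.0, 544.1980364040189, 209.79541013564472], [0.0, 0.0, 1.0]] [-0.15887586  0.          0.          0.          0.        ] [[-0.988, -0.098, 0.117, 437.548], [-0.152, 0.662, -0.734, 1031.194], [-0.005, -0.743, -0.669, 1080.242], [0.0, 0.0, 0.0, 1.0]]
bolt_head [(0.62, [299.7, 256.5, 300.9, 264.3])]
bracket [(0.73, [305.6, 237.3, 329.9, 305.5])]
back
[... 394 characters left out ...]
.007, -0.991, 0.133, 372.238], [-1.0, 0.008, 0.007, -34.989], [-0.008, -0.133, -0.991, 1651.717], [0.0, 0.0, 0.0, 1.0]]
bolt_head []
bracket [(0.77, [208.1, 230.6, 245.5, 251.1])]
backing [(0.72, [205.3, 211.9, 250.5, 219.3])]
mount [(0.72, [202.7, 210.1, 252.1, 293.8]), (0.41, [205.0, 209.7, 251.1, 220.0])]
post [(0.4, [168.8, 216.3, 185.1, 230.3])]
duster [(0.6, [417.1, 202.4, 437.5, 217.4])]
wrist [[374.02551999307616, 0.0, 279.69100304201555], [0.0, 374.02551999307616, 204.3750272964517], [0.0, 0.0, 1.0]] [-0.01843437  0.          0.          0.          0.        ] [[0.294, -0.909, -0.295, 229.05], [-0.956, -0.28, -0.09, -478.444], [-0.001, 0.308, -0.951, 373.791], [0.0, 0.0, 0.0, 1.0]]
```

View pics/side0.png

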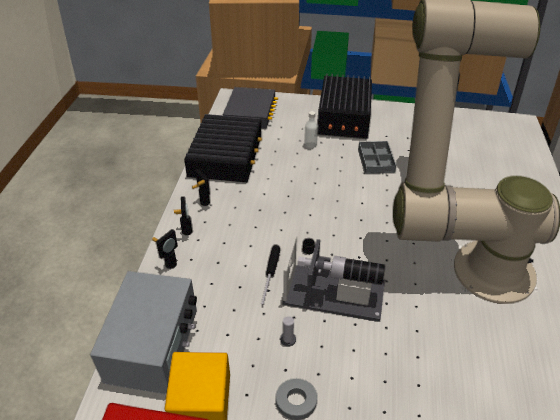

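View pics/top0.png

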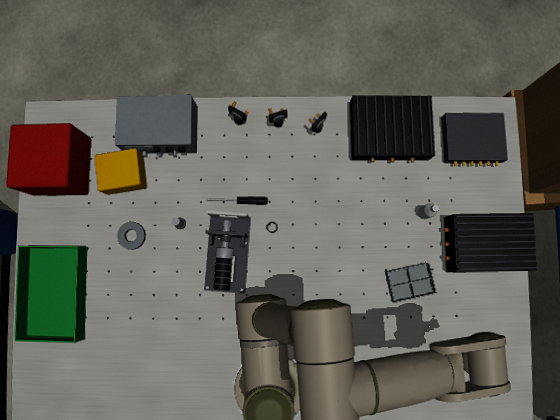

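```bash
cat > h.py <<'E'
import numpy as np,cv2
from rig import *
def pts(name,mask,d):
    c=get_calibration(name); v,u=np.nonzero(mask&(d>0)); z=d[v,u]
    n=cv2.undistortPoints(np.stack([u,v],1).astype(np.float64).reshape(-1,1,2),c["camera_matrix"],c["distortion"])[:,0]
    P=np.c_[n*z[:,None],z]; return P@c["T"][:3,:3].T+c["T"][:3,3]
E
python3 - <<'E'
from h import *
for n in ["top","side"]:
    p,d=capture(n)
    for l in ["bracket","backing","mount","bolt_head","post","driver","lens_tube","spool","duster"]:
        for r in outline_of(n,l)[:1]:
            P=pts(n,r["pixels"],d)
            if l in("bracket","backing"):
                t=P[abs(P[:,2]-125)<6]
                if len(t)>5:
                    rc=cv2.minAreaRect(t[:,:2].astype(np.float32)); print(l,"top",len(t),t.mean(0).round(1),cv2.boxPoints(rc).round(1).tolist())
            if len(P): print(n,l,r["score"],len(P),"med",np.median(P,0).round(1),"min",np.percentile(P,2,axis=0).round(0),"max",np.percentile(P,98,axis=0).round(0))
E
```

```text
bracket top 116 [485.2 126.1 124.4] [[476.6000061035156, 70.5999984741211], [486.70001220703125, 69.9000015258789], [494.8999938964844, 185.10000610351562], [484.79998779296875, 185.8000030517578]]
top bracket 0.85 259 med [482.1 128.1 116.1] min [457.  71.  13.] max [491. 183. 130.]
backing top 92 [544.7 124.4 124.4] [[536.2000122070312, 67.69999694824219], [544.5, 67.0], [553.2999877929688, 181.89999389648438], [545.0999755859375, 182.60000610351562]]
top backing 0.54 245 med [544.  122.5  93.3] min [537.  69.  -3.] max [565. 181. 130.]
top mount 0.23 574 med [486.3 444.5  20.2] min [445. 405.  -3.] max [527. 488.  28.]
top bolt_head 0.52 48 med [516.  126.2 108.9] min [507. 117.  89.] max [525. 139. 113.]
top driver 0.68 218 med [598.9  64.7  21.6] min [588.  11.   9.] max [612. 159.  31.]
top spool 0.84 531 med [486.4 445.6  20.6] min [445. 405.   5.] max [527. 488.  28.]
top duster 0.5 234 med [ 551.5 -494.1   83.5] min [ 534. -515.   14.] max [ 575. -482.  132.]
bracket top 155 [486.8 138.9 123.6] [[477.3999938964844, 76.9000015258789], [487.6000061035156, 76.19999694824219], [
[... 277 characters left out ...]
824219], [554.2999877929688, 191.5], [545.7000122070312, 192.10000610351562]]
side backing 0.56 449 med [545.  143.5  78.8] min [538.  72.   1.] max [554. 190. 126.]
side mount 0.94 5687 med [433.3 162.3  37. ] min [315.  78.   3.] max [548. 205. 126.]
side bolt_head 0.54 55 med [516.1 136.6 108.1] min [509. 124.  97.] max [524. 143. 114.]
side driver 0.74 352 med [600.   73.2  20.5] min [587.   9.  -0.] max [611. 198.  27.]
side lens_tube 0.52 126 med [513.    4.3  17.3] min [500. -24.   2.] max [525.  13.  31.]
side spool 0.9 1191 med [487.  457.8  20.6] min [447. 412.   4.] max [528. 495.  25.]
side duster 0.72 363 med [ 556.5 -487.1   61. ] min [ 537. -506.    2.] max [ 578. -475.  128.]
```

The top view shows the mount at about pixels (227, 250). The head is at about (516, 126 to 136), and the mount is yawed by roughly -4°. The two cameras disagree on y by about 7 mm, so I'll move above the head and refine with the wrist camera.

servo_tool([
  {"dr": [0,0,0.71],"delta_pos": [0,0,0],"hand": 1},
  {"dr": [0,0,0.71],"delta_pos": [0,0,0],"hand": 1},
  {"dr": [0,0,0.71],"delta_pos": [0,0,0],"hand": 1},
  {"dr": [0,0,0],"delta_pos": [0.42,-0.87,0],"hand": 1},
  {"dr": [0,0,0],"delta_pos": [0.42,-0.87,0],"hand": 1},
  {"dr": [0,0,0],"delta_pos": [0.42,-0.87,0],"hand": 1},
  {"dr": [0,0,0],"delta_pos": [0.42,-0.87,0],"hand": 1},
  {"dr": [0,0,0],"delta_pos": [0.42,-0.87,0],"hand": 1},
  {"dr": [0,0,0],"delta_pos": [0.42,-0.87,0],"hand": 1},
  {"dr": [0,0,0],"delta_pos": [0.42,-0.87,0],"hand": 1},
  {"dr": [0,0,0],"delta_pos": [0.42,-0.87,0],"hand": 1},
  {"dr": [0,0,0],"delta_pos": [0.42,-0.87,0],"hand": 1},
  {"dr": [0,0,0],"delta_pos": [0.42,-0.87,0],"hand": 1},
], squeeze=60)

```text
time_s: 3.38
eef_pos: [407.2, -75.8, 231.9]
ee_rot: [0.001, 0.999, -0.046, 0.002]
force: [0.5, -1.1, -0.1]
grip_width: 1.0
```

servo_tool([
  {"dr": [0,0,0],"delta_pos": [0.36,-0.87,0],"hand": 1},
  {"dr": [0,0,0],"delta_pos": [0.36,-0.87,0],"hand": 1},
  {"dr": [0,0,0],"delta_pos": [0.36,-0.87,0],"hand": 1},
  {"dr": [0,0,0],"delta_pos": [0.36,-0.87,0],"hand": 1},
  {"dr": [0,0,0],"delta_pos": [0.36,-0.87,0],"hand": 1},
  {"dr": [0,0,0],"delta_pos": [0,0,0],"hand": 1},
])

```text
time_s: 4.12
eef_pos: [520.4, 142.8, 231.8]
ee_rot: [0.002, 0.999, -0.044, 0.003]
force: [0.0, -1.1, 0.2]
grip_width: 1.002
```

```bash
cat > look.py <<'E'
import sys
from h import *
s=ctrl.sense(); print(s["time_s"],s["eef_pos"].round(1),s["ee_rot"].round(4),"yaw",2*np.arctan2(s["ee_rot"][2],s["ee_rot"][1]),s["force"].round(1))
p,d=capture("wrist"); k=sys.argv[1]
cv2.imwrite(f"pics/wrist{k}.png",p[:,:,::-1]); np.savez(f"w{k}.npz",p=p,d=d,T=get_calibration("wrist")["T"])
for l in ["bracket","backing","bolt_head"]:
    for r in outline_of("wrist",l)[:1]:
        P=pts("wrist",r["pixels"],d)
        print(l,r["score"],r["bbox"],len(P),"med",np.median(P,0).round(1),"min",np.percentile(P,2,axis=0).round(1),"max",np.percentile(P,98,axis=0).round(1))
        if l!="bolt_head":
            t=P[abs(P[:,2]-125)<5]
            if len(t)>5:
                rc=cv2.minAreaRect(t[:,:2].astype(np.float32)); print("  top",len(t),t.mean(0).round(1),cv2.boxPoints(rc).round(1).tolist())
E
python3 look.py 1
```

```text
4.125 [520.4 142.8 231.8] [ 0.0017  0.999  -0.0439  0.0029] yaw -0.0879215406372757 [ 0.  -1.1  0.2]
bracket 0.76 [217.4, 198.3, 383.0, 260.6] 7280 med [486.3 131.4 103.9] min [475.6  71.8  18. ] max [492.4 186.5 126.2]
  top 2426 [484.2 129.3 124.8] [[473.29998779296875, 69.9000015258789], [484.1000061035156, 69.0], [493.5, 188.8000030517578], [482.70001220703125, 189.6999969482422]]
backing 0.68 [210.4, 139.3, 390.1, 175.1] 5324 med [543.1 124.4 105.4] min [528.3  66.7  12.4] max [550.2 181.8 126.5]
  top 2278 [542.3 124.3 125.1] [[532.7999877929688, 64.9000015258789], [541.5, 64.30000305175781], [550.9000244140625, 183.39999389648438], [542.2000122070312, 184.10000610351562]]
bolt_head 0.66 [278.1, 184.2, 313.8, 215.6] 913 med [514.9 126.8 109.9] min [503.6 114.9  91.1] max [522.5 138.4 113. ]
```

View pics/wrist1.png

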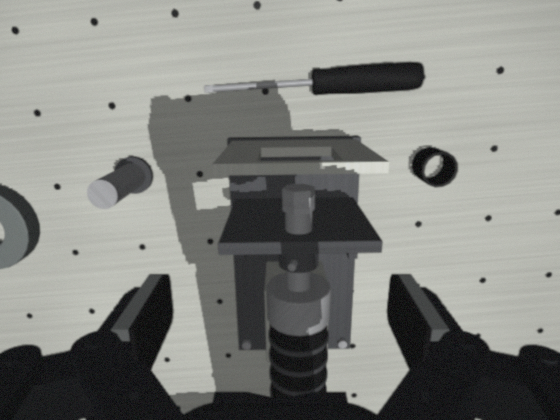

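The wrist view shows the head at about (299, 195), between the bracket (220–380, 200–250) and the backing (215–390, 140–170). The plate geometry puts the head at (513, 127) with yaw about -0.085.

servo_tool([
  {"dr": [0,0,0],"delta_pos": [-0.12,0.33,0],"hand": 1},
  {"dr": [0,0,0],"delta_pos": [0,0,0.5],"hand": 1},
  {"dr": [0,0,0],"delta_pos": [0,0,0.5],"hand": 1},
  {"dr": [0,0,0],"delta_pos": [0,0,0],"hand": 1},
])

```text
time_s: 4.82
eef_pos: [510.6, 117.3, 182.8]
ee_rot: [0.002, 0.999, -0.049, 0.004]
force: [0.6, -0.1, 0.2]
grip_width: 0.998
```

```bash
python3 look.py 2
```

```text
4.825 [510.6 117.3 182.8] [ 0.0024  0.9988 -0.0487  0.004 ] yaw -0.09743735246571177 [ 0.6 -0.1  0.2]
bracket 0.87 [162.0, 207.2, 363.4, 279.4] 10797 med [488.8 128.1 106.2] min [479.3  74.4  21.3] max [494.5 188.7 127.6]
  top 3753 [486.6 130.9 125.9] [[475.70001220703125, 72.69999694824219], [487.0, 71.9000015258789], [495.70001220703125, 191.10000610351562], [484.3999938964844, 191.89999389648438]]
backing 0.9 [150.3, 137.2, 369.1, 184.8] 7716 med [545.9 128.9 114.9] min [537.7  69.8  16.6] max [552.7 185.5 128.3]
  top 3649 [544.9 127.6 126.7] [[535.5999755859375, 68.19999694824219], [544.2999877929688, 67.5], [553.0999755859375, 187.10000610351562], [544.4000244140625, 187.6999969482422]]
bolt_head 0.85 [239.1, 189.8, 277.1, 231.4] 1315 med [518.3 129.7 110.9] min [507.  119.2  94.3] max [525.2 140.9 115. ]
```

View pics/wrist2.png

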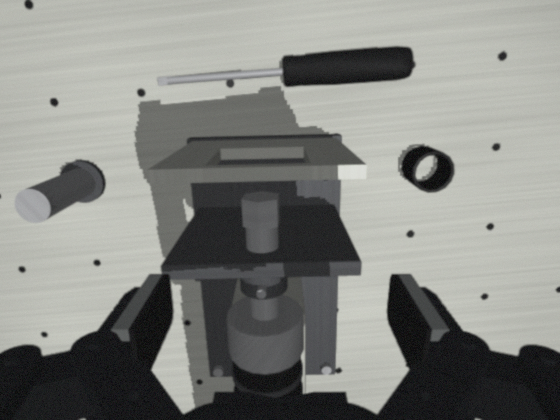

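servo_tool([
  {"dr": [0,0,0],"delta_pos": [0,0,0],"hand": 1},
  {"dr": [0,0,0],"delta_pos": [0,0,0],"hand": 1},
])

```text
time_s: 5.28
eef_pos: [512.5, 118.3, 186.1]
ee_rot: [0.002, 0.999, -0.048, 0.007]
force: [-1.0, -0.9, 0.6]
grip_width: 0.999
```

```bash
python3 look.py 3; python3 -c "
from rig import ctrl; print(ctrl.sense())"
```

```text
5.275 [512.5 118.3 186.1] [ 0.0021  0.9988 -0.0481  0.0074] yaw -0.09618075588549899 [-1.  -0.9  0.6]
bracket 0.76 [164.2, 209.2, 364.2, 282.7] 10703 med [487.1 128.4 103.9] min [477.2  73.7  16.4] max [492.9 188.4 125.7]
  top 3432 [484.8 130.9 124.3] [[474.0, 71.9000015258789], [485.20001220703125, 71.0999984741211], [494.0, 190.8000030517578], [482.79998779296875, 191.60000610351562]]
backing 0.62 [152.7, 143.1, 368.7, 186.9] 7319 med [543.9 126.6 112. ] min [535.9  69.3  15.6] max [550.6 184.4 125.7]
  top 3256 [542.9 126.3 124.4] [[533.7000122070312, 67.4000015258789], [542.5, 66.69999694824219], [551.7999877929688, 186.6999969482422], [543.0, 187.39999389648438]]
bolt_head 0.64 [242.6, 193.8, 282.4, 233.5] 1264 med [515.9 128.5 108.3] min [501.8 118.3  43.9] max [523.1 139.3 112.4]
{'time_s': 5.475, 'joints': array([ 0.00643629,  0.34770189,  1.5731168 , -0.00533351,  1.20694006,
        1.67523915]), 'dq': array([-1.56956166e-03,  1.60782111e-03,  9.11514751e-05,  1.37265545e-03,
        1.11766304e-03, -3.44226948e-04]), 'tau': array([-8.76254810e-03, -4.18352544e+01, -2.49279445e+01, -1.36404071e-02,
       -3.75747238e-02, -7.74692326e-04]), 'eef_pos': array([512.35560555, 118.3276051 , 185.71760536]), 'ee_rot': array([ 0.00211156,  0.99881778, -0.04805164,  0.0070447 ]), 'force': array([0.0170838 , 0.79165747, 0.15388595]), 'wrist_torque': array([ 0.00059365, -0.03333845,  0.0473892 ]), 'grip_width': 0.9987024660376819}
```

servo_tool([
  {"dr": [0.02,-0.08,-0.12],"delta_pos": [0.01,-0.22,0.2],"hand": 1},
  {"dr": [0,0,0],"delta_pos": [0,0,0.2],"hand": 1},
  {"dr": [0,0,0],"delta_pos": [0,0,0.2],"hand": 1},
  {"dr": [0,0,0],"delta_pos": [0,0,0],"hand": 1},
  {"dr": [0,0,0],"delta_pos": [0,0,0],"hand": 1},
])

```text
time_s: 6.1
eef_pos: [513.7, 130.1, 152.6]
ee_rot: [0.0, 0.999, -0.037, -0.001]
force: [-0.3, 0.7, -0.4]
grip_width: 0.999
```

```bash
python3 look.py 4
```

```text
6.1 [513.7 130.1 152.6] [ 0.      0.9993 -0.0367 -0.0013] yaw -0.07332924784965372 [-0.3  0.7 -0.4]
bracket 0.74 [169.0, 216.6, 391.6, 309.8] 15137 med [487.4 132.5 103.3] min [478.1  74.2  16.6] max [493.  188.3 125.8]
  top 4456 [485.4 132.5 124.5] [[474.6000061035156, 75.5999984741211], [485.70001220703125, 74.80000305175781], [494.1000061035156, 189.60000610351562], [483.0, 190.39999389648438]]
backing 0.81 [157.7, 145.8, 410.8, 200.2] 10913 med [544.2 127.2 110.4] min [536.7  69.   17. ] max [551.  184.8 126.2]
  top 4732 [543.4 127.2 124.8] [[534.0999755859375, 67.0], [542.5999755859375, 66.30000305175781], [551.7000122070312, 186.89999389648438], [543.0999755859375, 187.60000610351562]]
bolt_head 0.58 [259.8, 208.8, 304.2, 252.7] 1777 med [516.8 128.9 109.3] min [505.6 117.2  93.1] max [523.5 140.8 112.5]
```

View pics/wrist4.png

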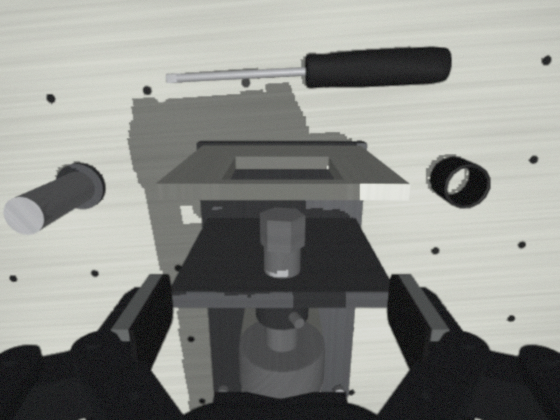

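The wrist view shows the head at about (282, 228), centred between the fingers and clear of both plates. I'll descend now.

servo_tool([
  {"dr": [0,0,0],"delta_pos": [0.01,0.02,0.35],"hand": 1},
  {"dr": [0,0,0],"delta_pos": [0,0,0.35],"hand": 1},
  {"dr": [0,0,0],"delta_pos": [0,0,0.35],"hand": 1},
  {"dr": [0,0,0],"delta_pos": [0,0,0.25],"hand": 1},
  {"dr": [0,0,0],"delta_pos": [0,0,0],"hand": 1},
  {"dr": [0,0,0],"delta_pos": [0,0,0],"hand": 1},
])

```text
time_s: 7.05
eef_pos: [515.6, 129.0, 88.1]
ee_rot: [-0.0, 0.999, -0.037, 0.001]
force: [-0.3, 0.4, -0.1]
grip_width: 1.002
```

```bash
python3 look.py 5
```

```text
7.05 [515.6 129.   88.1] [-1.000e-04  9.993e-01 -3.680e-02  1.300e-03] yaw -0.07356683743421552 [-0.3  0.4 -0.1]
bracket 0.97 [155.7, 268.9, 411.1, 409.8] 24557 med [488.6 131.3  99.3] min [484.1  80.   32. ] max [492.8 182.3 125.2]
  top 3776 [487.8 131.8 123.4] [[463.79998779296875, 93.0], [486.5, 87.30000305175781], [507.79998779296875, 172.3000030517578], [485.20001220703125, 178.0]]
backing 0.78 [90.4, 165.9, 475.9, 266.3] 26716 med [544.3 126.7 113. ] min [537.   69.1  20.3] max [550.8 184.3 125.8]
  top 11228 [543.5 126.6 124.4] [[533.5, 66.69999694824219], [543.0, 66.0], [551.9000244140625, 186.89999389648438], [542.2999877929688, 187.60000610351562]]
bolt_head 0.57 [246.2, 265.4, 312.5, 331.6] 3702 med [517.6 128.9 108.6] min [505.  117.4  95.3] max [523.4 140.9 112.1]
```

View pics/wrist5.png

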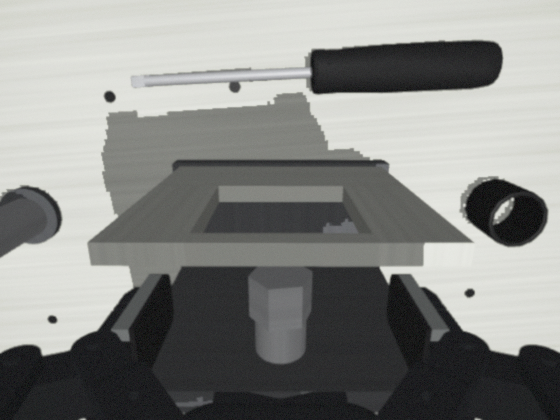

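```bash
cat > phase.py <<'E'
from h import *
from scipy.optimize import minimize
p,d=capture("wrist"); t=ctrl.sense()["time_s"]
r=outline_of("wrist","bolt_head")
P=pts("wrist",r[0]["pixels"],d); P=P[(P[:,2]>98)&(P[:,2]<116)]
yaw=-0.075; O=np.array([514,129.])
X=(P[:,:2]-O)@np.array([np.cos(yaw),np.sin(yaw)]); Y=(P[:,:2]-O)@np.array([-np.sin(yaw),np.cos(yaw)]); Z=P[:,2]
m=(X>-6)&(X<7); Y,Z=Y[m],Z[m]
best=[]
for a in np.radians(np.arange(0,60,3)):
    def f(q):
        h=np.max([ (Y-q[0])*np.cos(a+k*np.pi/3)+(Z-q[1])*np.sin(a+k*np.pi/3) for k in range(6)],0)
        return np.mean(np.minimum(abs(h-11),3))
    s=minimize(f,[0,100],method="Nelder-Mead"); best.append((round(s.fun,2),int(round(np.degrees(a))),s.x.round(1).tolist()))
best.sort(); print(t,m.sum(),best[:4])
E
python3 phase.py; python3 phase.py
```

```text
7.3 1824 [(np.float64(0.35), 42, [0.0, 99.9]), (np.float64(0.35), 45, [0.0, 99.9]), (np.float64(0.4), 48, [0.1, 99.8]), (np.float64(0.41), 39, [-0.0, 99.9])]
7.4 1820 [(np.float64(0.34), 45, [0.0, 99.9]), (np.float64(0.37), 42, [0.0, 99.9]), (np.float64(0.37), 48, [0.1, 99.8]), (np.float64(0.43), 51, [0.1, 99.9])]
```

The fit puts the head centre within 1 mm of the plan, and the flats are 15° from alignment. I'll go down the last few mm and re-measure the phase and spin rate.

servo_tool([
  {"dr": [0,0,0],"delta_pos": [-0.02,0,0.15],"hand": 1},
  {"dr": [0,0,0],"delta_pos": [0,0,0],"hand": 1},
  {"dr": [0,0,0],"delta_pos": [0,0,0],"hand": 0.75},
  {"dr": [0,0,0],"delta_pos": [0,0,0],"hand": 0.65},
])

```text
time_s: 7.95
eef_pos: [514.1, 129.1, 79.5]
ee_rot: [-0.0, 0.999, -0.037, 0.001]
force: [-0.3, -0.7, 1.6]
grip_width: 0.649
```

```bash
python3 phase.py; python3 -c "
from rig import ctrl; s=ctrl.sense();print(s['eef_pos'],s['force'],s['grip_width'])"
```

```text
8.0 1944 [(np.float64(0.36), 57, [0.0, 100.0]), (np.float64(0.37), 0, [0.1, 100.0]), (np.float64(0.39), 54, [0.0, 100.0]), (np.float64(0.43), 3, [0.1, 100.0])]
[514.11713798 129.09191367  79.54428159] [-0.09327073  0.17729054 -0.16312839] 0.6511070348737371
```

servo_tool([
  {"dr": [0,0,0],"delta_pos": [0,0,0],"hand": 0},
  {"dr": [0,0,0],"delta_pos": [0,0,0],"hand": 0},
  {"dr": [0,0,0],"delta_pos": [0,0,0],"hand": 0},
  {"dr": [0,0,0],"delta_pos": [0,0,0],"hand": 0},
  {"dr": [0,0,0],"delta_pos": [0,0,0],"hand": 0},
  {"dr": [0,0,0],"delta_pos": [0,0,0],"hand": 0},
], squeeze=60)

```text
time_s: 8.8
eef_pos: [514.2, 128.8, 79.9]
ee_rot: [0.0, 0.999, -0.037, 0.001]
force: [-1.0, -0.6, 0.0]
grip_width: 0.247
```

```bash
python3 phase.py; python3 look.py 6;python3 phase.py; python3 -c "
from rig import ctrl; s=ctrl.sense();print(s['eef_pos'],s['force'],s['wrist_torque'],s['grip_width'])"
```

```text
8.85 1831 [(np.float64(0.37), 3, [-0.0, 100.0]), (np.float64(0.37), 6, [0.0, 100.0]), (np.float64(0.4), 0, [-0.1, 100.0]), (np.float64(0.43), 9, [0.1, 100.0])]
8.9 [514.2 128.8  79.9] [ 1.000e-04  9.993e-01 -3.680e-02  9.000e-04] yaw -0.07355350131567996 [-0.2 -0.5  1.3]
bracket 0.55 [120.6, 275.7, 444.0, 420.0] 6789 med [488.9 130.6  68.9] min [483.9  73.4  35.2] max [493.3 188.3 125. ]
  top 333 [487.2 131.5 124.5] [[450.70001220703125, 170.3000030517578], [485.79998779296875, 75.0], [528.7999877929688, 90.9000015258789], [493.6000061035156, 186.10000610351562]]
backing 0.85 [71.3, 167.7, 491.4, 274.1] 31093 med [544.4 126.4 113.6] min [537.1  68.9  19.8] max [550.9 184.3 125.8]
  top 13140 [543.6 126.6 124.4] [[533.4000244140625, 66.69999694824219], [542.9000244140625, 65.9000015258789], [552.0, 186.89999389648438], [542.5, 187.60000610351562]]
bolt_head 0.61 [249.0, 274.6, 307.6, 343.2] 3751 med [517.9 128.8 108.8] min [505.  118.7  96.9] max [523.6 138.9 112.9]
9.15 1824 [(np.float64(0.37), 3, [0.1, 100.0]), (np.float64(0.38), 6, [0.1, 100.0]), (np.float64(0.4), 0, [0.0, 100.0]), (np.float64(0.43), 9, [0.1, 100.0])]
[514.18061235 128.7829129   79.87331571] [-0.61613368 -0.43043975  0.8781622 ] [-0.11120473  0.07573381  0.01535979] 0.24686131873731654
```

View pics/wrist6.png

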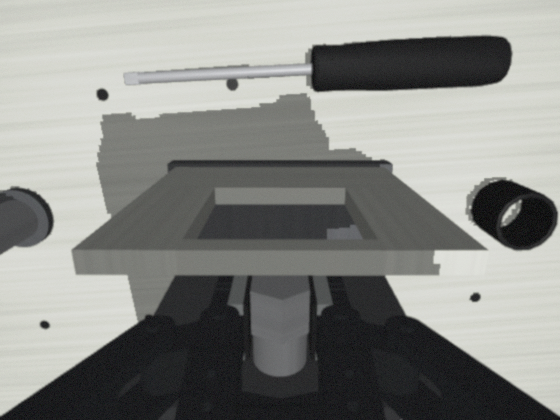

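The fingers close on the flats around (280, 310). The opening is about 21 mm, the phase has stopped near 3–4°, and the wrist carries a moment of about -0.11 N·m. Now I hold.

servo_tool([
  {"dr": [0,0,0],"delta_pos": [0,0,0],"hand": 0},
  {"dr": [0,0,0],"delta_pos": [0,0,0],"hand": 0},
  {"dr": [0,0,0],"delta_pos": [0,0,0],"hand": 0},
  {"dr": [0,0,0],"delta_pos": [0,0,0],"hand": 0},
  {"dr": [0,0,0],"delta_pos": [0,0,0],"hand": 0},
  {"dr": [0,0,0],"delta_pos": [0,0,0],"hand": 0},
  {"dr": [0,0,0],"delta_pos": [0,0,0],"hand": 0},
  {"dr": [0,0,0],"delta_pos": [0,0,0],"hand": 0},
  {"dr": [0,0,0],"delta_pos": [0,0,0],"hand": 0},
  {"dr": [0,0,0],"delta_pos": [0,0,0],"hand": 0},
  {"dr": [0,0,0],"delta_pos": [0,0,0],"hand": 0},
  {"dr": [0,0,0],"delta_pos": [0,0,0],"hand": 0},
  {"dr": [0,0,0],"delta_pos": [0,0,0],"hand": 0},
  {"dr": [0,0,0],"delta_pos": [0,0,0],"hand": 0},
  {"dr": [0,0,0],"delta_pos": [0,0,0],"hand": 0},
  {"dr": [0,0,0],"delta_pos": [0,0,0],"hand": 0},
  {"dr": [0,0,0],"delta_pos": [0,0,0],"hand": 0},
  {"dr": [0,0,0],"delta_pos": [0,0,0],"hand": 0},
  {"dr": [0,0,0],"delta_pos": [0,0,0],"hand": 0},
  {"dr": [0,0,0],"delta_pos": [0,0,0],"hand": 0},
])

```text
time_s: 11.7
eef_pos: [514.2, 128.8, 79.8]
ee_rot: [0.0, 0.999, -0.037, 0.001]
force: [-0.4, -0.4, 1.6]
grip_width: 0.242
```

```bash
python3 phase.py; python3 -c "
from rig import ctrl; s=ctrl.sense();print(s['eef_pos'],s['force'],s['wrist_torque'],s['grip_width'])"
```

```text
11.75 1827 [(np.float64(0.36), 3, [0.0, 100.0]), (np.float64(0.37), 6, [0.1, 100.0]), (np.float64(0.39), 0, [0.0, 100.0]), (np.float64(0.42), 9, [0.1, 100.0])]
[514.16110545 128.77144094  79.85385597] [-0.3389704  -1.39068777  0.95524348] [-0.06042962  0.06520541 -0.03033014] 0.24902967654166053
```

Steady. I'll keep holding, about 12 s in total.

servo_tool([
  {"dr": [0,0,0],"delta_pos": [0,0,0],"hand": 0},
  {"dr": [0,0,0],"delta_pos": [0,0,0],"hand": 0},
  {"dr": [0,0,0],"delta_pos": [0,0,0],"hand": 0},
  {"dr": [0,0,0],"delta_pos": [0,0,0],"hand": 0},
  {"dr": [0,0,0],"delta_pos": [0,0,0],"hand": 0},
  {"dr": [0,0,0],"delta_pos": [0,0,0],"hand": 0},
  {"dr": [0,0,0],"delta_pos": [0,0,0],"hand": 0},
  {"dr": [0,0,0],"delta_pos": [0,0,0],"hand": 0},
  {"dr": [0,0,0],"delta_pos": [0,0,0],"hand": 0},
  {"dr": [0,0,0],"delta_pos": [0,0,0],"hand": 0},
  {"dr": [0,0,0],"delta_pos": [0,0,0],"hand": 0},
  {"dr": [0,0,0],"delta_pos": [0,0,0],"hand": 0},
  {"dr": [0,0,0],"delta_pos": [0,0,0],"hand": 0},
  {"dr": [0,0,0],"delta_pos": [0,0,0],"hand": 0},
  {"dr": [0,0,0],"delta_pos": [0,0,0],"hand": 0},
  {"dr": [0,0,0],"delta_pos": [0,0,0],"hand": 0},
  {"dr": [0,0,0],"delta_pos": [0,0,0],"hand": 0},
  {"dr": [0,0,0],"delta_pos": [0,0,0],"hand": 0},
  {"dr": [0,0,0],"delta_pos": [0,0,0],"hand": 0},
  {"dr": [0,0,0],"delta_pos": [0,0,0],"hand": 0},
])

```text
time_s: 14.3
eef_pos: [514.2, 128.8, 79.9]
ee_rot: [0.0, 0.999, -0.037, 0.001]
force: [-0.7, -0.9, 1.0]
grip_width: 0.247
```

servo_tool([
  {"dr": [0,0,0],"delta_pos": [0,0,0],"hand": 0},
  {"dr": [0,0,0],"delta_pos": [0,0,0],"hand": 0},
  {"dr": [0,0,0],"delta_pos": [0,0,0],"hand": 0},
  {"dr": [0,0,0],"delta_pos": [0,0,0],"hand": 0},
  {"dr": [0,0,0],"delta_pos": [0,0,0],"hand": 0},
  {"dr": [0,0,0],"delta_pos": [0,0,0],"hand": 0},
  {"dr": [0,0,0],"delta_pos": [0,0,0],"hand": 0},
  {"dr": [0,0,0],"delta_pos": [0,0,0],"hand": 0},
  {"dr": [0,0,0],"delta_pos": [0,0,0],"hand": 0},
  {"dr": [0,0,0],"delta_pos": [0,0,0],"hand": 0},
  {"dr": [0,0,0],"delta_pos": [0,0,0],"hand": 0},
  {"dr": [0,0,0],"delta_pos": [0,0,0],"hand": 0},
  {"dr": [0,0,0],"delta_pos": [0,0,0],"hand": 0},
  {"dr": [0,0,0],"delta_pos": [0,0,0],"hand": 0},
  {"dr": [0,0,0],"delta_pos": [0,0,0],"hand": 0},
  {"dr": [0,0,0],"delta_pos": [0,0,0],"hand": 0},
  {"dr": [0,0,0],"delta_pos": [0,0,0],"hand": 0},
  {"dr": [0,0,0],"delta_pos": [0,0,0],"hand": 0},
  {"dr": [0,0,0],"delta_pos": [0,0,0],"hand": 0},
  {"dr": [0,0,0],"delta_pos": [0,0,0],"hand": 0},
])

```text
time_s: 16.8
eef_pos: [514.2, 128.8, 79.9]
ee_rot: [0.0, 0.999, -0.037, 0.001]
force: [-0.3, -0.5, 0.8]
grip_width: 0.248
```

servo_tool([
  {"dr": [0,0,0],"delta_pos": [0,0,0],"hand": 0},
  {"dr": [0,0,0],"delta_pos": [0,0,0],"hand": 0},
  {"dr": [0,0,0],"delta_pos": [0,0,0],"hand": 0},
  {"dr": [0,0,0],"delta_pos": [0,0,0],"hand": 0},
  {"dr": [0,0,0],"delta_pos": [0,0,0],"hand": 0},
  {"dr": [0,0,0],"delta_pos": [0,0,0],"hand": 0},
  {"dr": [0,0,0],"delta_pos": [0,0,0],"hand": 0},
  {"dr": [0,0,0],"delta_pos": [0,0,0],"hand": 0},
  {"dr": [0,0,0],"delta_pos": [0,0,0],"hand": 0},
  {"dr": [0,0,0],"delta_pos": [0,0,0],"hand": 0},
  {"dr": [0,0,0],"delta_pos": [0,0,0],"hand": 0},
  {"dr": [0,0,0],"delta_pos": [0,0,0],"hand": 0},
  {"dr": [0,0,0],"delta_pos": [0,0,0],"hand": 0},
  {"dr": [0,0,0],"delta_pos": [0,0,0],"hand": 0},
  {"dr": [0,0,0],"delta_pos": [0,0,0],"hand": 0},
  {"dr": [0,0,0],"delta_pos": [0,0,0],"hand": 0},
  {"dr": [0,0,0],"delta_pos": [0,0,0],"hand": 0},
  {"dr": [0,0,0],"delta_pos": [0,0,0],"hand": 0},
  {"dr": [0,0,0],"delta_pos": [0,0,0],"hand": 0},
  {"dr": [0,0,0],"delta_pos": [0,0,0],"hand": 0},
])

```text
time_s: 19.3
eef_pos: [514.2, 128.8, 79.9]
ee_rot: [0.0, 0.999, -0.037, 0.001]
force: [0.4, -0.7, 1.5]
grip_width: 0.248
```

servo_tool([
  {"dr": [0,0,0],"delta_pos": [0,0,0],"hand": 0},
  {"dr": [0,0,0],"delta_pos": [0,0,0],"hand": 0},
  {"dr": [0,0,0],"delta_pos": [0,0,0],"hand": 0},
  {"dr": [0,0,0],"delta_pos": [0,0,0],"hand": 0},
  {"dr": [0,0,0],"delta_pos": [0,0,0],"hand": 0},
  {"dr": [0,0,0],"delta_pos": [0,0,0],"hand": 0},
  {"dr": [0,0,0],"delta_pos": [0,0,0],"hand": 0},
  {"dr": [0,0,0],"delta_pos": [0,0,0],"hand": 0},
  {"dr": [0,0,0],"delta_pos": [0,0,0],"hand": 0},
  {"dr": [0,0,0],"delta_pos": [0,0,0],"hand": 0},
  {"dr": [0,0,0],"delta_pos": [0,0,0],"hand": 0},
  {"dr": [0,0,0],"delta_pos": [0,0,0],"hand": 0},
  {"dr": [0,0,0],"delta_pos": [0,0,0],"hand": 0},
  {"dr": [0,0,0],"delta_pos": [0,0,0],"hand": 0},
  {"dr": [0,0,0],"delta_pos": [0,0,0],"hand": 0},
  {"dr": [0,0,0],"delta_pos": [0,0,0],"hand": 0},
  {"dr": [0,0,0],"delta_pos": [0,0,0],"hand": 0},
  {"dr": [0,0,0],"delta_pos": [0,0,0],"hand": 0},
  {"dr": [0,0,0],"delta_pos": [0,0,0],"hand": 0},
  {"dr": [0,0,0],"delta_pos": [0,0,0],"hand": 0},
])

```text
time_s: 21.8
eef_pos: [514.2, 128.8, 79.9]
ee_rot: [0.0, 0.999, -0.037, 0.001]
force: [-0.2, -1.7, 0.3]
grip_width: 0.245
```

servo_tool([
  {"dr": [0,0,0],"delta_pos": [0,0,0],"hand": 0},
  {"dr": [0,0,0],"delta_pos": [0,0,0],"hand": 0},
  {"dr": [0,0,0],"delta_pos": [0,0,0],"hand": 0},
  {"dr": [0,0,0],"delta_pos": [0,0,0],"hand": 0},
  {"dr": [0,0,0],"delta_pos": [0,0,0],"hand": 0},
  {"dr": [0,0,0],"delta_pos": [0,0,0],"hand": 0},
  {"dr": [0,0,0],"delta_pos": [0,0,0],"hand": 0},
  {"dr": [0,0,0],"delta_pos": [0,0,0],"hand": 0},
  {"dr": [0,0,0],"delta_pos": [0,0,0],"hand": 0},
  {"dr": [0,0,0],"delta_pos": [0,0,0],"hand": 0},
  {"dr": [0,0,0],"delta_pos": [0,0,0],"hand": 0},
  {"dr": [0,0,0],"delta_pos": [0,0,0],"hand": 0},
  {"dr": [0,0,0],"delta_pos": [0,0,0],"hand": 0},
  {"dr": [0,0,0],"delta_pos": [0,0,0],"hand": 0},
  {"dr": [0,0,0],"delta_pos": [0,0,0],"hand": 0},
  {"dr": [0,0,0],"delta_pos": [0,0,0],"hand": 0},
])

```text
time_s: 23.8
eef_pos: [514.2, 128.8, 79.9]
ee_rot: [0.0, 0.999, -0.037, 0.001]
force: [-1.4, -1.1, 0.1]
grip_width: 0.249
```

```bash
python3 phase.py; python3 look.py 7
python3 - <<'E'
from h import *
s=ctrl.sense();print(s['time_s'],s['eef_pos'],s['force'],s['wrist_torque'],s['grip_width'])
p,d=capture("side"); cv2.imwrite("pics/side7.png",p[:,:,::-1])
E
```

```text
23.85 1888 [(np.float64(0.39), 3, [-0.0, 100.0]), (np.float64(0.41), 6, [0.0, 100.0]), (np.float64(0.43), 0, [-0.0, 100.0]), (np.float64(0.46), 9, [0.0, 100.0])]
23.9 [514.1 128.8  79.9] [ 1.000e-04  9.993e-01 -3.680e-02  9.000e-04] yaw -0.07369342546139249 [-1.9 -1.3  1.8]
bracket 0.79 [118.9, 278.9, 441.5, 419.9] 6661 med [488.8 130.3  68.4] min [483.9  73.2  35.2] max [493.2 188.1 125. ]
  top 348 [486.7 131.2 124.5] [[480.1000061035156, 90.5], [487.1000061035156, 90.0], [494.0, 186.3000030517578], [487.1000061035156, 186.8000030517578]]
backing 0.83 [74.2, 167.7, 491.2, 276.6] 31549 med [544.4 126.4 113.1] min [536.6  68.7  17.2] max [550.9 184.5 125.8]
  top 13221 [543.6 126.6 124.4] [[533.2999877929688, 66.80000305175781], [542.9000244140625, 66.0999984741211], [552.0, 186.8000030517578], [542.2999877929688, 187.60000610351562]]
bolt_head 0.83 [250.3, 274.2, 309.9, 343.7] 3648 med [518.1 128.7 108.7] min [505.3 118.8  96.8] max [523.5 138.7 112.8]
24.1 [514.18817189 128.79063032  79.85621614] [-0.76598173 -1.10858008  0.5272269 ] [-0.01131802  0.0667904   0.00134005] 0.2478535368280987
```

View pics/wrist7.png

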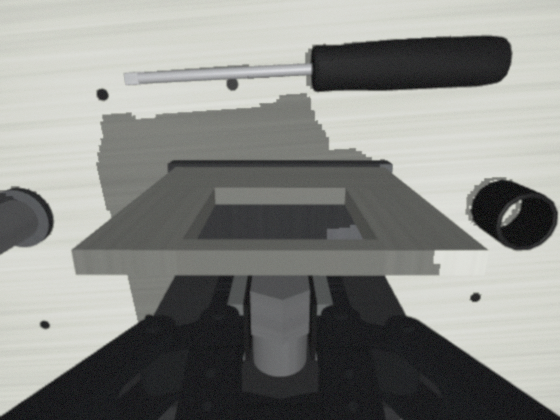

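View pics/side7.png

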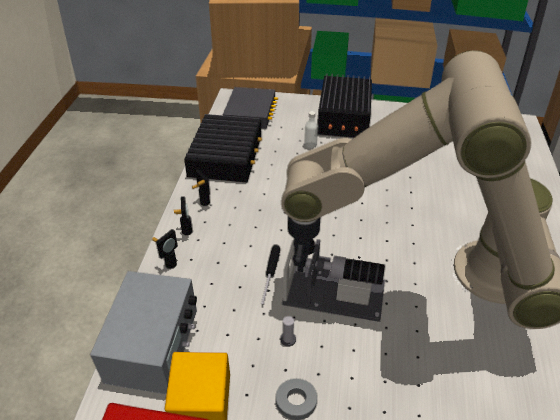

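The wrist view is unchanged, with the head still at (280, 310) between the pads. In the side view the post (288, 330), spool (297, 398) and driver (270, 265) are where they started. The head has been held for about 15 s, so I'm handing in.

```bash
python3 -c "
from rig import ticket; print(ticket.finish_job())"
```

```text
the job is handed in; nothing more can be done
None
```

I gripped the bolt head in the gap, held it for about 15 s, and handed the job in at about 24 s with the fingers still closed on it at 60 N. No verdict came back.

- **Approach:** I located the head with the wrist camera at about (514, 129, 100) mm with a yaw of about -0.075 rad. I went straight down between the plates and closed as two flats came level with the jaws.
- **Grip:** The opening stayed at about 0.25 (21 mm). The planned grasp point is about 1.5 mm below the head's centre.
- **Head not turning:** The fitted flat angle read 3–4° at 8.85, 9.15, 11.75 and 23.85 s, while before the grip it turned at about 21°/s. That angle only shows turning within 60°.
- **Forces:** The readings I took stayed within about 2 N on each axis, so there was no sign of pressing on the bracket or backing plate.
- **Bystanders:** In the last side picture, the post, driver, spool and duster look unmoved. The lens tube looks unmoved in the wrist picture.
- **Nut tightness not measured directly:** I inferred it from the holding time, since 15 s at 0.25 rad/s is well over the 2.5 rad needed. The wrist moment about the bolt axis also fell from -0.11 to about -0.01 N·m, but that reading is noisy.
- **Camera disagreement:** The top and side cameras differed by about 7 mm in y at the start, so I relied on the wrist camera instead.

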